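# Third hand: hold the matching bow handle on the drawer front

## Task

The small wooden spoon drawer on the mat needs its new handle: of the three black bow handles take the one whose two spigots match the two holes in the drawer's front, leave the other two lying where they are, put both spigots into the holes and bring both feet flat against the front. Then be the third hand for the colleague who drives the screws from inside the drawer: press the handle straight at the front with a steady push of about 12 N (no less than 7, no more than 18), and finish the program like that, still gripping the handle and pressing; do not let go. Pick it up, never shove the drawer with more than 30 N, touch the drawer with nothing but the handle at the end, and do not knock over or shift the things around.

Things in the scene. Friction and masses are not known exactly. Their poses are not given: they have to be found in the camera images.
- handle_96: black bow handle lying flat: bar 12 mm thick (x) and 14 mm high, two legs 42 mm long along +x to feet 20 x 14 mm, each with a bright round spigot, 8 mm in diameter, 10 mm long, tapered nose. Spigots 96 mm apart, 116 mm over all along y. The one that fits, 0.12 kg. Origin: middle of the bar's underside; x from bar to feet, y along the bar, z up
- handle_64: black bow handle lying flat: bar 12 mm thick (x) and 14 mm high, two legs 42 mm long along +x to feet 20 x 14 mm, each with a bright round spigot, 8 mm in diameter, 10 mm long, tapered nose. Spigots 64 mm apart, 84 mm over all along y. Too short. Origin: middle of the bar's underside; x from bar to feet, y along the bar, z up
- handle_128: black bow handle lying flat: bar 12 mm thick (x) and 14 mm high, two legs 42 mm long along +x to feet 20 x 14 mm, each with a bright round spigot, 8 mm in diameter, 10 mm long, tapered nose. Spigots 128 mm apart, 148 mm over all along y. Too long. Origin: middle of the bar's underside; x from bar to feet, y along the bar, z up
- handle_96_feet (a point): on handle_96, midway between the two feet, in the plane of their faces, at the height of the spigots' axes (48 mm from the bar's centre line along the handle's +x, 7 mm above its underside). Axes as the handle's. It lies on front_mid when the handle is seated
- drawer: open wooden drawer, 240 mm wide, 160 deep, front 80 high and 12 thick, on a 4 mm mat, front toward the robot (turned up to 0.18 rad). Origin: middle of the front face's lower edge; x level, into the drawer (push direction), y along the front, z up. The soft mat lets it give along x, 1 mm for each 2 N, up to 20 mm; it springs back and cannot move otherwise
- front_mid (a point): on the drawer: the point midway between the two holes, on the outer face of the front, 50 mm above the front's lower edge and 30 mm below its upper edge; axes as the drawer's. The holes, with brass rims flush with the face, are 11 mm in diameter, 48 mm either side of this point along y, through the 12 mm front.
- cup_stack: stack of white paper cups, 70 mm wide, 150 mm high, left of the work; leave it. Origin at the centre of its underside.
- squeeze_yellow: yellow squeeze bottle, 58 mm wide, 206 mm high, left of the drawer; leave it. Origin at the centre of its underside.
- cinnamon: small spice jar with a dark cap, 41 mm wide, 105 mm high, right of the drawer, behind the food warmer; leave it. Origin at the centre of its underside.
Mind the look-alikes: they are no part of the job. Leave any yellow look-alike of the handle_96 alone.

How it is judged:
By the outcome, as a careful person would: the job done as asked, in the order asked, and still so for the second after the job is handed in, while the arm keeps its last pose, push and grip.
It also fails if it takes over 45 s, if anything falls off the work surface, if the arm or the gripper's body presses on something with over 40 N, if the wrist force passes 120 N, or if a joint passes its speed limit or range.

## Robot

A 6-joint arm with a two-finger parallel gripper is mounted at the origin on a cart in front of the work surface, level with it; the furniture and walls round the work are solid. World frame = base frame: x ahead of the robot, y to its left, z up, the work surface at z = 0. Lengths are in m, angles in rad, forces in N, time in s.
With the tool pointing down it reaches from about 0.2 to 0.875 m from the base axis. Payload 3.4 kg.
Tool frame: the origin (TCP) lies between the finger pads, 19 mm behind the fingertips; this is the grasp point; z points along the fingers, y is the line along which they close (so a half turn about z gives the same grasp; the last joint's range is limited). The gripper opens to 94 mm and grips with 3 to 60 N. Pads are 16 mm wide; open, the fingers measure 119 mm over their backs; the gripper's body (75 mm by 177 mm) begins 78 mm behind the grasp point.
Start: joints at [1.163, 0.276, 1.505, -0, 1.361, -0.121], TCP at [0.163, 0.552, 0.224] pointing down, gripper open.
Joint ranges: [-2.89, 2.89], [-0.75, 2.08], [0.22, 2.7], [-1.18, 4.32], [0.11, 2.71], [-2.7, 2.7]. Speed limits (rad/s): [2.57, 2.57, 3.14, 3.14, 3.14, 3.14].

## Interface

Orientations are given as a unit quaternion [w, x, y, z].
In Python, from plant import r, gripper_to, inverse_kinematics, vision, models, telemetry gives the robot as it stands. Calls block until the motion is done:
- r.move_to(position, orientation): joint-space move of the TCP to a pose.
- r.move_l(position, rot=None, vel=0.15, guard=None): straight line of the TCP; rot=None keeps the orientation; vel is the mean speed in m/s. With guard (N) it stops when the force on the tool has changed by that much, and returns True; else False.
- r.movej(angles): joint-space move.
- gripper_to(opening, f_grip=None): finger opening in m; f_grip is the grip in N (None keeps the last); returns when the fingers have stopped.
- r.hold(seconds).
- inverse_kinematics(position, orientation): joint angles nearest the present ones, or None.
- vision.snapshot(name): name is "scene" or "top" or "wrist"; returns the picture (420x560x3 uint8, red, green, blue); there is no depth.
- vision.get_calibration(name): a dict with "fx", "fy", "cx", "cy" (pixels), "position" and "orientation" of the camera in the world. Camera axes: x right, y down, z forward; pixel columns grow to the right and rows downward; lengths in m; the calibration is good to about 2 mm. The wrist camera is an equidistant fisheye: a pixel r from the principal point sees the ray r / f radians off the axis. A picture is of the moment at which its call begins: read the wrist's pose just before it. get_calibration takes no time and is no camera call; for the wrist camera it gives the pose at the moment of the call.
A pose or a line that the arm cannot do raises r.PlanningError and nothing moves.
- r.sign_off(): hands the job in; it is judged then, once.
Trained networks look in the newest picture that a camera, given by its name, has taken for a name from the list of things; names that differ only in an ending like _2 or _b are one class to them, and where a whole thing is asked for, a point or a joint stands for the part that bears it (a point fixed in the world has none). Each returns a list of dicts, best first, with "score" (0 to 1); they miss things now and then, are a little off and sometimes report something else, mostly with a low value. They report only what shows in the picture. A call takes as long as a camera call. They do not tell look-alikes from the thing itself.
- models.boxes_of(thing, camera): "at" ([x, y, z] in m, in world coordinates, good to about 4 mm: the middle of the surface that is visible of it).
- models.regions_of(thing, camera): "pixels" (420x560 bool, what is visible of it).
- models.mark_of(thing, camera): "at" ([x, y, z] in m, in world coordinates, good to about 4 mm: a listed point, or the origin of a listed thing).
Readings, each from a call of its own:
- telemetry.current_t(): time.
- telemetry.current_joints(): joint angles.
- telemetry.current_dq(): joint speeds.
- telemetry.current_joint_efforts(): joint torques, N m.
- telemetry.current_ee_pos(): TCP position.
- telemetry.current_tool_rot(): TCP orientation.
- telemetry.current_wrist_force(): force on the tool from outside, world axes, zero at the start.
- telemetry.current_torque(): the same for the moment, N m.
- telemetry.current_opening(): finger opening in m.
- telemetry.current_finger_force(): force on a finger pad.
Only numpy, scipy, OpenCV 4.12 (cv2) and the standard library are available. Lean on these libraries where they do the work, as an engineer would, in place of code of your own. Each camera call takes 0.05 s, during which the arm holds its last target. There are 200 camera calls.

## Working session

There is one attempt and no reset: what is moved stays moved. The work goes in short steps, each a Python script; the robot and the scene stay as the last script left them, time stands still between calls to the robot, and variables do not carry over. Pictures are saved under pics/ and viewed, at most 10 in all, crops included, and the job is handed in when it is done.

```bash
ls; mkdir -p pics; python3 - <<'E'
from plant import r, vision, models, telemetry
import cv2, numpy as np
for c in ("top","scene"):
    im=vision.snapshot(c); cv2.imwrite(f"pics/{c}0.png",im[:,:,::-1]); k=vision.get_calibration(c)
    print(c,{a:np.round(b,4).tolist() for a,b in k.items()})
    for t in ("handle_96","handle_64","handle_128","drawer"):
        print(t,[(round(d["score"],2),np.round(d["at"],3).tolist()) for d in models.mark_of(t,c)[:4]])
    for t in ("front_mid","handle_96_feet"):
        print(t,[(round(d["score"],2),np.round(d["at"],3).tolist()) for d in models.mark_of(t,c)[:4]])
print(telemetry.current_t())
E
```

```text
pics
top {'fx': 501.6587, 'fy': 501.6587, 'cx': 280.5681, 'cy': 213.018, 'position': [0.2887, 0.2134, 1.2044], 'orientation': [-0.0577, 0.7069, -0.7029, 0.0542]}
handle_96 [(0.95, [0.443, 0.163, 0.0]), (0.84, [0.432, 0.354, -0.0]), (0.69, [0.343, 0.277, -0.003]), (0.67, [0.306, 0.462, -0.002])]
handle_64 [(0.95, [0.443, 0.163, 0.0]), (0.84, [0.432, 0.354, -0.0]), (0.69, [0.343, 0.277, -0.003]), (0.67, [0.306, 0.462, -0.002])]
handle_128 [(0.95, [0.443, 0.163, 0.0]), (0.84, [0.432, 0.354, -0.0]), (0.69, [0.343, 0.277, -0.003]), (0.67, [0.306, 0.462, -0.002])]
drawer [(0.88, [0.58, 0.276, 0.007])]
front_mid [(0.67, [0.586, 0.281, 0.054])]
handle_96_feet []
scene {'fx': 423.2699, 'fy': 423.2699, 'cx': 281.0964, 'cy': 215.9931, 'position': [1.3632, 0.3983, 0.7805], 'orientation': [-0.2849, 0.5715, 0.6947, -0.3311]}
handle_96 [(0.87, [0.435, 0.358, 0.003]), (0.84, [0.346, 0.275, 0.0]), (0.81, [0.312, 0.455, -0.001])]
handle_64 [(0.87, [0.435, 0.358, 0.003]), (0.84, [0.346, 0.275, 0.0]), (0.81, [0.312, 0.455, -0.001])]
handle_128 [(0.87, [0.435, 0.358, 0.003]), (0.84, [0.346, 0.275, 0.0]), (0.81, [0.312, 0.455, -0.001])]
drawer [(0.75, [0.584, 0.282, 0.004])]
front_mid [(0.9, [0.582, 0.284, 0.052])]
handle_96_feet [(0.83, [0.323, 0.412, 0.005]), (0.76, [0.481, 0.359, 0.01])]
0.7
```

View pics/top0.png

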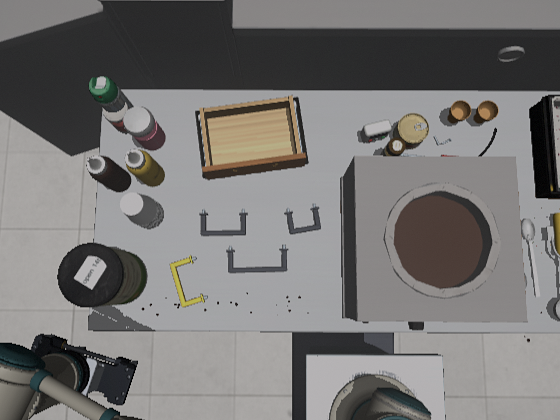

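View pics/scene0.png

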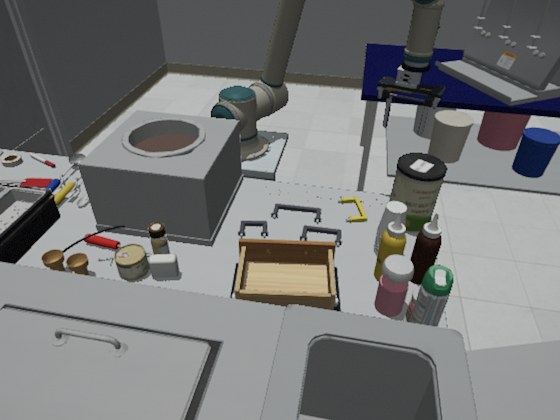

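The handle that spans about 112 mm (top picture, 223,225, world ≈ 0.432,0.354) is handle_96. The one at 257,262 is the 128, the one at 303,220 is the 64, and the yellow one at 187,282 is the look-alike. The drawer's holes show at 236,172 and 273,168. Next I'll take closer wrist views of the handle and of the front.

```bash
cat > h.py <<'E'
from plant import r, gripper_to, inverse_kinematics, vision, models, telemetry
import numpy as np, cv2
from scipy.spatial.transform import Rotation as R
def q(psi,tilt=0.,flip=False):
    """tool pointing down, tool y along heading psi; tilt turns fingers forward (toward heading)"""
    y=np.array([np.cos(psi),np.sin(psi),0]); z=np.array([0,0,-1.])
    if flip: y=-y
    M=np.column_stack([np.cross(y,z),y,z])
    ax=np.array([-np.sin(psi),np.cos(psi),0])
    M=R.from_rotvec(-tilt*ax).as_matrix()@M
    return R.from_matrix(M).as_quat()[[3,0,1,2]]
def Rq(o): return R.from_quat(np.array(o)[[1,2,3,0]])
def snap(n,save=None):
    k=vision.get_calibration(n); im=vision.snapshot(n)
    if save: cv2.imwrite("pics/"+save,im[:,:,::-1])
    return k,im
def ray(k,uv,fish=True):
    uv=np.atleast_2d(uv).astype(float); d=np.column_stack([(uv[:,0]-k["cx"])/k["fx"],(uv[:,1]-k["cy"])/k["fy"]])
    if fish:
        th=np.linalg.norm(d,axis=1,keepdims=True); v=np.hstack([d/np.maximum(th,1e-9)*np.sin(th),np.cos(th)])
    else: v=np.hstack([d,np.ones((len(d),1))])
    return Rq(k["orientation"]).apply(v)
def proj(k,P,fish=True):
    c=Rq(k["orientation"]).inv().apply(np.atleast_2d(P)-k["position"])
    if fish:
        rho=np.linalg.norm(c[:,:2],axis=1,keepdims=True); d=c[:,:2]/np.maximum(rho,1e-9)*np.arctan2(rho,c[:,2:])
    else: d=c[:,:2]/c[:,2:]
    return d*[k["fx"],k["fy"]]+[k["cx"],k["cy"]]
def onplane(k,uv,p,n,fish=True):
    v=ray(k,uv,fish); c=np.array(k["position"]); return c+v*(((np.array(p)-c)@n)/(v@n))[:,None]
E
python3 - <<'E'
from h import *
for f in (0,1):
    for t in (0,.6): print(f,t,inverse_kinematics([.42,.33,.2],q(0,t,f)))
r.move_to([.43,.34,.2],q(0,0,False))
k,im=snap("wrist","w1.png"); print(k, telemetry.current_t(),telemetry.current_joints())
E
```

```text
0 0 [ 5.35671114e-01  2.29773831e-01  1.63134037e+00 -4.44089210e-16
  1.28047845e+00  5.35671114e-01]
0 0.6 [ 0.82528678  0.07455387  2.0057234  -0.66076487  0.74230188  1.249663  ]
1 0 [ 5.35671114e-01  2.29773831e-01  1.63134037e+00 -4.44089210e-16
  1.28047845e+00 -2.60592154e+00]
1 0.6 [ 0.82528678  0.07455387  2.0057234  -0.66076487  0.74230188 -1.89192965]
{'fx': 325.19226210127806, 'fy': 325.19226210127806, 'cx': 280.7093720969446, 'cy': 206.69785435171613, 'position': array([0.42861282, 0.40901336, 0.36075954]), 'orientation': array([ 1.17460718e-01,  9.93077384e-01,  4.57393879e-04, -2.81973480e-04])} 2.0417 [5.43868173e-01 2.50397704e-01 1.60232953e+00 5.91453623e-04
 1.28865614e+00 5.41844475e-01]
```

View pics/w1.png

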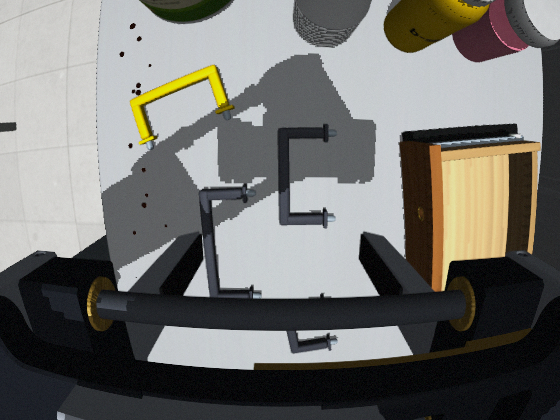

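Wrist picture: handle_96 runs from 285,132 to 285,220 (bar), with feet at 327,131 and 326,217. One drawer hole shows at 421,214. I'll fit the handle outline to its mask, then look straight at the front.

```bash
cat >> h.py <<'E'
from scipy.optimize import minimize
def boxes(s=.048):
    b=[(-.006,.006,-s-.010,s+.010)]
    for e in (-s,s): b+=[(.006,.046,e-.005,e+.005),(.046,.048,e-.010,e+.010),(.048,.058,e-.004,e+.004)]
    return b
def render(k,x,y,a,z0=0.,s=.048,shape=(420,560)):
    m=np.zeros(shape,np.uint8); c,sn=np.cos(a),np.sin(a)
    for i,(x0,x1,y0,y1) in enumerate(boxes(s)):
        zz=(0.003,.011) if x0==.048 else (0,.014)
        P=np.array([[u,v,w] for u in (x0,x1) for v in (y0,y1) for w in zz])
        W=np.column_stack([x+c*P[:,0]-sn*P[:,1],y+sn*P[:,0]+c*P[:,1],z0+P[:,2]])
        cv2.fillConvexPoly(m,cv2.convexHull(np.round(proj(k,W)*16).astype(np.int32)),1,shift=4)
    return m
E
python3 - <<'E'
from h import *
k=vision.get_calibration("wrist"); im=vision.snapshot("wrist")
rs=models.regions_of("handle_96","wrist")
best=min(rs,key=lambda d:np.linalg.norm(np.argwhere(d["pixels"]).mean(0)-[178,300])); M=best["pixels"]
print(len(rs),best["score"],M.sum())
def cost(p):
    m=cv2.GaussianBlur(render(k,*p).astype(float),(5,5),0); return ((m-cv2.GaussianBlur(M.astype(float),(5,5),0))**2).sum()
for s in (0,.1):
    o=minimize(cost,[.432,.354,s],method="Nelder-Mead",options=dict(initial_simplex=[[.432,.354,s],[.438,.354,s],[.432,.36,s],[.432,.354,s+.1]],xatol=1e-5))
    m=render(k,*o.x)>0; print(o.x,o.fun,(m&M).sum()/(m|M).sum())
np.save("h96.npy",o.x)
r.move_to([.42,.21,.17],q(0,.5))
k,im=snap("wrist","w2.png"); print(k["position"],[(d["score"],d["at"]) for d in models.mark_of("front_mid","wrist")])
E
```

```text
4 0.94 2169
[0.43131256 0.35903748 0.00585767] 129.18887329101562 0.8743801652892562
[0.43147291 0.35900139 0.00811414] 125.60446166992188 0.8750517170045511
[0.34303379 0.27937396 0.31237315] [(0.58, [0.5808, 0.2798, 0.0559])]
```

View pics/w2.png

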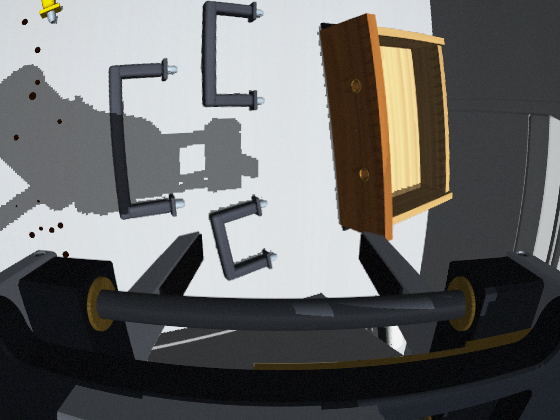

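Both holes show clearly, near 356,86 and 364,174. I'll get their centres to sub-pixel accuracy and view an enlarged crop.

```bash
python3 - <<'E'
from h import *
im=cv2.imread("pics/w2.png")
c=[cv2.resize(im[v-16:v+16,u-16:u+16],(384,384),interpolation=cv2.INTER_CUBIC) for u,v in ((356,86),(364,174))]
cv2.imwrite("pics/c2.png",np.hstack(c))
k=vision.get_calibration("wrist")
g=cv2.cvtColor(im,cv2.COLOR_BGR2HSV)
for u,v in ((356,86),(364,174)): print(g[v-8:v+9:2,u-8:u+9:2,0].tolist(), g[v-8:v+9:2,u-8:u+9:2,2].tolist())
P=onplane(k,[(356,86),(364,174)],[0,0,.054],np.array([0,0,1.])); print(P,np.linalg.norm(P[0]-P[1]))
E
```

```text
[[14, 12, 13, 16, 16, 16, 15, 13, 12], [14, 12, 18, 22, 19, 22, 16, 12, 14], [14, 14, 22, 13, 14, 16, 20, 12, 13], [12, 15, 21, 14, 14, 14, 19, 15, 14], [14, 15, 19, 14, 13, 14, 20, 15, 11], [14, 14, 21, 14, 12, 13, 20, 13, 15], [16, 16, 19, 21, 14, 18, 14, 14, 14], [13, 14, 11, 16, 20, 19, 14, 15, 17], [14, 14, 10, 11, 13, 13, 10, 15, 13]] [[47, 54, 55, 51, 58, 52, 56, 55, 51], [54, 55, 52, 67, 49, 86, 54, 57, 54], [56, 56, 139, 69, 68, 60, 73, 56, 52], [56, 54, 110, 81, 87, 87, 80, 53, 52], [54, 51, 86, 87, 92, 91, 79, 55, 55], [45, 47, 84, 83, 89, 84, 89, 54, 54], [47, 45, 64, 117, 65, 60, 57, 57, 52], [48, 47, 58, 56, 68, 79, 52, 52, 52], [53, 58, 56, 54, 51, 54, 55, 53, 57]]
[[12, 12, 13, 14, 14, 13, 12, 15, 13], [17, 12, 17, 22, 21, 11, 13, 13, 13], [14, 15, 22, 16, 11, 20, 14, 13, 15], [13, 18, 20, 13, 13, 15, 19, 13, 13], [12, 14, 22, 13, 12, 12, 20, 14, 13], [14, 13, 21, 15, 13, 14, 20, 15, 12], [14, 13, 18, 22, 12, 16, 20, 14, 16], [14, 15, 12, 19, 21, 23, 14, 14, 14], [13, 13, 13, 15, 15, 16, 13, 10, 14]] [[54, 52, 45, 51, 54, 53, 55, 55, 56], [44, 47, 42, 56, 65, 53, 58, 59, 51], [48, 48, 125, 77, 77, 71, 56, 57, 55], [47, 45, 179, 90, 88, 81, 86, 56, 57], [58, 53, 179, 89, 91, 83, 106, 56, 55], [54, 57, 132, 79, 81, 75, 71, 59, 54], [53, 52, 51, 75, 57, 53, 87, 58, 55], [54, 55, 52, 52, 56, 86, 55, 58, 57], [54, 58, 57, 49, 57, 52, 52, 61, 57]]
[[0.57656144 0.32884567 0.054     ]
 [0.59053161 0.23428509 0.054     ]] 0.0955869742123206
```

View pics/c2.png

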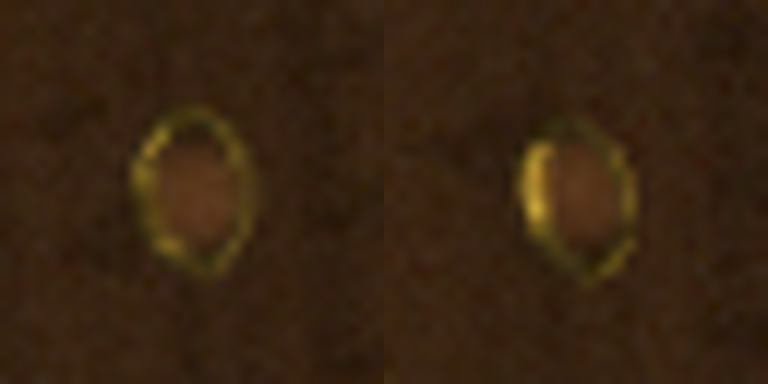

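The spacing comes out at 95.6 mm (should be 96), front yaw ≈ 0.147, and z = 0.054 is consistent. Now grasping. I'm opening the fingers only slightly because the 128's spigot lies close to the outer finger.

```bash
python3 - <<'E'
from h import *
k=vision.get_calibration("wrist")
P=onplane(k,[(355.6,85.4),(363.7,174.2)],[0,0,.054],np.array([0,0,1.])); print(P,np.linalg.norm(P[0]-P[1]))
np.save("holes.npy",P)
x,y,a=np.load("h96.npy"); g=np.array([x-np.sin(a)*.003,y+np.cos(a)*.003,0])
gripper_to(.026,40)
r.move_to(g+[0,0,.16],q(a)); 
r.move_l(g+[0,0,.05],vel=.15); print(r.move_l(g+[0,0,.0205],vel=.04,guard=6), telemetry.current_ee_pos(), telemetry.current_wrist_force())
gripper_to(0.0,40); print(telemetry.current_opening(),telemetry.current_finger_force())
r.move_l(g+[0,0,.15],vel=.12); print(telemetry.current_opening(),telemetry.current_wrist_force())
k,im=snap("wrist","w3.png")
p=telemetry.current_ee_pos()
rs=models.regions_of("handle_96","wrist")
b=render(k,p[0],p[1],a,p[2]-.0205)>0
for d in rs: print(d["score"],d["pixels"].sum(),(d["pixels"]&b).sum(),b.sum())
cv2.imwrite("pics/w3m.png",np.where(b[...,None]^(cv2.erode(b.astype(np.uint8),np.ones((3,3)))>0)[...,None],[0,255,0],im[:,:,::-1]))
print(telemetry.current_t())
E
```

```text
[[0.57599932 0.32943024 0.054     ]
 [0.59008759 0.23408724 0.054     ]] 0.09637824383577259
False [0.43159954 0.36208811 0.02054129] [ 0.15696591 -0.12003739  0.1286657 ]
0.011357609817743423 39.99773561954498
0.011368059687107092 [-0.2338279  -0.91899024 -0.62692665]
0.78 1274 0 8509
0.62 5409 4538 8509
0.58 2742 0 8509
8.1833[ WARN:0@2.923] global loadsave.cpp:1063 imwrite_ Unsupported depth image for selected encoder is fallbacked to CV_8U.
```

View pics/w3m.png

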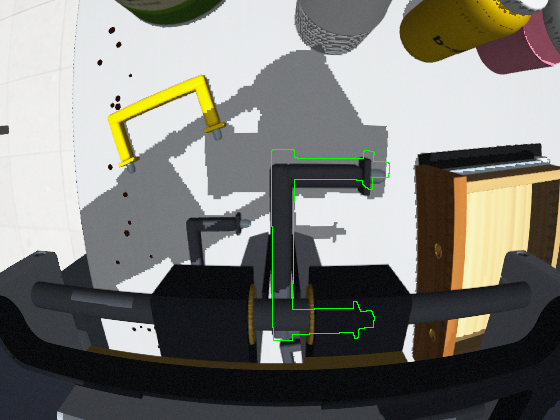

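The handle is held firmly (bar 11.4 mm between the pads). Its +y leg, at about 283–375,165–195, sits ~6 px (≈3 mm) from the outline, which matches the 3 mm grasp offset I chose. The +y hole shows at 438,251. Next I'll move in front of the holes and compare spigot and hole in a single view.

```bash
sed -i 's/-s-.010,s+.010)\]/-s-.006,s+.006)]/; s/e-.005,e+.005/e-.006,e+.006/' h.py; python3 - <<'E'
from h import *
k=vision.get_calibration("wrist"); im=vision.snapshot("wrist")
M=[d["pixels"] for d in models.regions_of("handle_96","wrist") if d["pixels"].sum()>3500][0]
roi=np.zeros(M.shape,bool); roi[100:215,230:400]=1
p=np.array(telemetry.current_ee_pos()); a=np.load("h96.npy")[2]; bl=lambda m:cv2.GaussianBlur(m.astype(float),(7,7),0)
c=lambda v:((bl(render(k,p[0]+v[0],p[1]+v[1],a+v[2],p[2]-.0205))-bl(M))[roi]**2).sum()
o=minimize(c,[0,-.003,0],method="Nelder-Mead",options=dict(initial_simplex=[[0,-.003,0],[.003,-.003,0],[0,.001,0],[0,-.003,.04]],xatol=1e-5)); print(o.x,o.fun,c([0,-.003,0]))
dy=-.0028
H=np.load("holes.npy"); F=H.mean(0); d=H[0]-H[1]; yaw=np.arctan2(-d[0],d[1]); ex=np.array([np.cos(yaw),np.sin(yaw),0]); ey=np.array([-ex[1],ex[0],0]); print("yaw",yaw,F)
T=F-.048*ex-dy*ey+[0,0,.0135]
np.savez("plan.npz",F=F,yaw=yaw,dy=dy)
r.move_to(T-.06*ex+[0,0,.06],q(yaw)); r.move_l(T-.03*ex,vel=.1)
p=telemetry.current_ee_pos(); print(p-T, telemetry.current_wrist_force(),telemetry.current_t())
k,im=snap("wrist","w4.png"); im=im[:,:,::-1].copy()
q_=lambda P:tuple(int(round(v)) for v in proj(k,P)[0])
print("hole pred",q_(H[0])); f=np.array(p)+.048*ex+(dy+.048)*ey-[0,0,.0135]; print("foot",q_(f),"tip",q_(f+.01*ex))
cv2.imwrite("pics/c4.png",cv2.resize(im[100:310,260:470],None,fx=2.8,fy=2.8,interpolation=cv2.INTER_CUBIC))
E
```

```text
[-0.0012603  -0.00413181  0.01091634] 104.7650580406189 347.0148115158081
yaw 0.14670245149560715 [0.58304345 0.28175874 0.054     ]
[-0.02962272 -0.00421448  0.00012479] [-0.27022514 -0.45191172 -0.9589399 ] 9.6
hole pred (418, 175)
foot (369, 174) tip (386, 174)
```

View pics/c4.png

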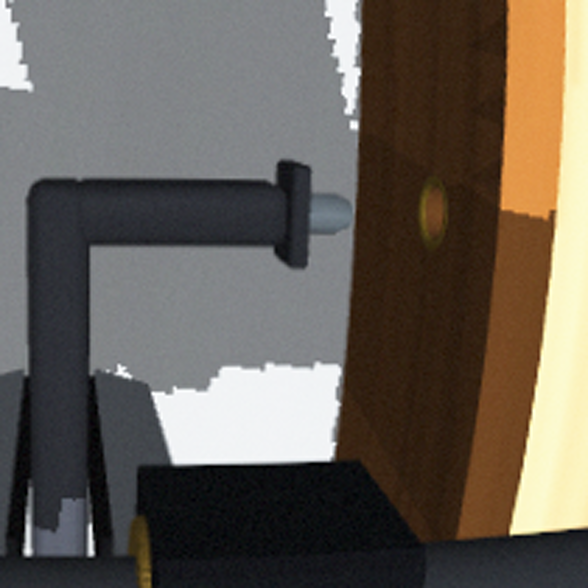

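In this view the hole (≈414,176) and the spigot axis (row ≈176) line up. My model expected a 1 px difference, so I shift 0.5 mm toward −y. The front also appears about 2 mm nearer than planned. I'll insert under guard: the noses on the face would stop it at ~18–20 mm, seated feet at ~28–30 mm.

```bash
python3 - <<'E'
from h import *
d=np.load("plan.npz"); F,yaw,dy=d["F"],float(d["yaw"]),float(d["dy"]); ex=np.array([np.cos(yaw),np.sin(yaw),0]); ey=np.array([-ex[1],ex[0],0])
T=F-.048*ex-dy*ey+[0,0,.0135]-.0005*ey
r.move_l(T-.03*ex,vel=.03); f0=np.array(telemetry.current_wrist_force())
g=r.move_l(T+.012*ex,vel=.02,guard=5)
p=np.array(telemetry.current_ee_pos()); w=np.array(telemetry.current_wrist_force())-f0
print(g,"adv",(p-T)@ex+.03,"lat",(p-T)@ey,(p-T)[2],"F",w@ex,w@ey,w[2],telemetry.current_torque(),telemetry.current_opening(),telemetry.current_t())
k,im=snap("wrist","w5.png")
cv2.imwrite("pics/c5.png",cv2.resize(im[100:310,260:470,::-1],None,fx=2.8,fy=2.8,interpolation=cv2.INTER_CUBIC))
E
```

```text
True adv 0.02936648211095485 lat 0.00017064070121008957 -0.0007784513063708726 F -2.474407389819464 1.335590033738225 4.037812815747718 [0.13408356 0.29698957 0.02801799] 0.011369582860685594 11.3583
```

View pics/c5.png

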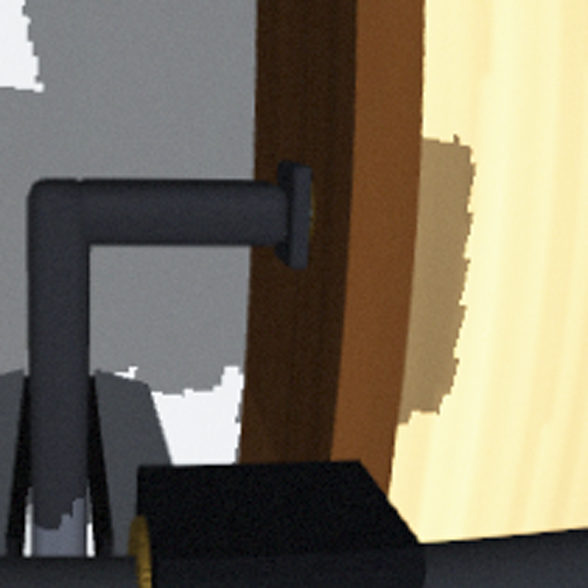

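The spigots are in (29 mm of advance, foot almost on the rim at crop 310,213), but there is a 4 N upward reaction, so the handle rides low. I'll relieve that, then press in small steps.

```bash
cat > s.py <<'E'
from h import *
d=np.load("plan.npz"); F,yaw,dy=d["F"],float(d["yaw"]),float(d["dy"]); ex=np.array([np.cos(yaw),np.sin(yaw),0]); ey=np.array([-ex[1],ex[0],0])
T=F-.048*ex-dy*ey+[0,0,.0135]-.0005*ey-.03*ex
f0=np.array([-.27,-.45,-.96])
def go(a,l,z):
    r.move_l(T+a*ex+l*ey+[0,0,z],vel=.015); r.hold(.3)
    p=np.array(telemetry.current_ee_pos())-T; w=np.array(telemetry.current_wrist_force())-f0
    print("cmd",np.round([1e3*a,1e3*l,1e3*z],2),"is",np.round(1e3*np.array([p@ex,p@ey,p[2]]),2),"F",np.round([w@ex,w@ey,w[2]],2),"M",np.round(telemetry.current_torque(),2),flush=True)
    return w@ex
E
python3 - <<'E'
from s import *
for a,z in ((.0285,0),(.0285,.001),(.0285,.002),(.0300,.002)): go(a,0,z)
print(telemetry.current_t())
E
```

```text
cmd [28.5  0.   0. ] is [ 2.847e+01 -1.000e-02 -1.000e-01] F [-0.86  1.5   0.61] M [0.05 0.1  0.  ]
cmd [28.5  0.   1. ] is [28.4  -0.07  0.9 ] F [-0.27 -0.6  -0.59] M [-0.1   0.1  -0.02]
cmd [28.5  0.   2. ] is [28.38  0.11  1.94] F [-0.02  1.68 -1.46] M [0.11 0.27 0.05]
cmd [30.  0.  2.] is [29.58  0.21  1.87] F [-2.41  2.44 -2.17] M [0.36 0.65 0.03]
13.6083
```

```bash
python3 - <<'E'
from s import *
go(.0285,0,.0007)
for a in (.030,.031,.032,.033,.034,.035,.036):
    f=go(a,0,.0007)
    if f<-10.5: break
print(telemetry.current_t(),telemetry.current_opening())
E
```

```text
cmd [28.5  0.   0.7] is [28.83 -0.16  0.84] F [-1.72  0.97 -0.48] M [ 0.07  0.23 -0.03]
cmd [30.   0.   0.7] is [29.8  -0.08  0.71] F [-2.84  0.73  0.66] M [-0.06  0.53 -0.07]
cmd [31.   0.   0.7] is [30.67 -0.09  0.6 ] F [-3.34  0.97  2.59] M [-0.2   0.82  0.01]
cmd [32.   0.   0.7] is [31.2  -0.11  0.58] F [-5.44  0.95  3.46] M [-0.16  0.97 -0.04]
cmd [33.   0.   0.7] is [31.64 -0.11  0.54] F [-7.09  0.59  3.54] M [-0.16  1.17 -0.04]
cmd [34.   0.   0.7] is [32.12 -0.12  0.51] F [-7.86  1.23  4.87] M [-0.21  1.28 -0.03]
cmd [35.   0.   0.7] is [32.58 -0.08  0.49] F [-8.21  1.14  4.85] M [-0.21  1.41  0.01]
cmd [36.   0.   0.7] is [33.06 -0.09  0.46] F [-8.99  1.12  5.91] M [-0.24  1.58 -0.06]
18.0417 0.011689064166819366
```

The force rises at about 2 N/mm, which is the mat's spring rate, so the feet bear on the front. I'll relieve the vertical load and step up to 12 N.

```bash
python3 - <<'E'
from s import *
go(.036,-.0003,.0014); go(.036,-.0004,.002)
a=.038
while go(a,-.0004,.0022)>-11.6 and a<.046: a+=.001
r.hold(.5); print((np.array(telemetry.current_wrist_force())-f0)@ex,telemetry.current_t(),telemetry.current_opening(),telemetry.current_finger_force())
k,im=snap("wrist","w6.png")
cv2.imwrite("pics/c6.png",cv2.resize(im[60:330,210:480,::-1],None,fx=2.2,fy=2.2,interpolation=cv2.INTER_CUBIC))
E
```

```text
cmd [36.  -0.3  1.4] is [32.82 -0.08  0.67] F [-9.28  1.72  3.02] M [-0.09  1.61 -0.04]
cmd [36.  -0.4  2. ] is [32.64 -0.12  0.89] F [-8.01  2.61  1.81] M [-0.    1.63 -0.02]
cmd [38.  -0.4  2.2] is [33.54 -0.1   0.95] F [-10.31   3.48   1.7 ] M [ 0.04  1.91 -0.  ]
cmd [39.  -0.4  2.2] is [34.   -0.1   0.92] F [-10.41   1.94   3.16] M [-0.05  2.03 -0.01]
cmd [40.  -0.4  2.2] is [34.5  -0.11  0.87] F [-10.61   2.     4.27] M [-0.09  2.15 -0.03]
cmd [41.  -0.4  2.2] is [34.94 -0.11  0.83] F [-12.22   2.02   3.71] M [-0.07  2.32 -0.  ]
-12.65100064817357 21.875 0.011732904064895841 40.07305204868317
```

View pics/c6.png

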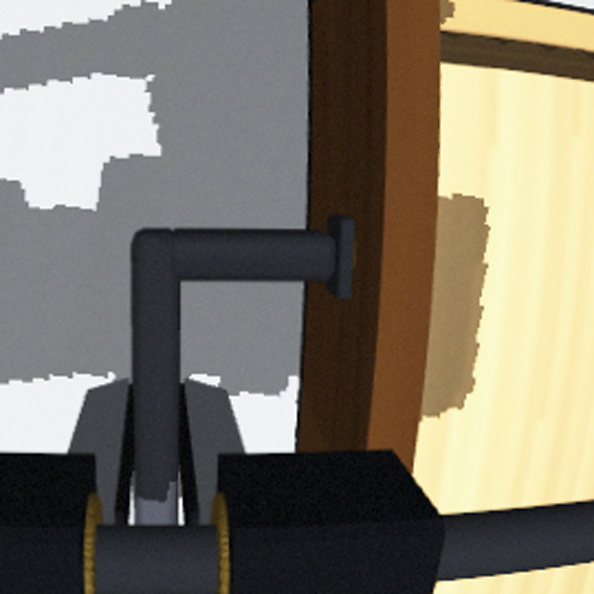

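The foot is flush on the front (crop 345,255), and the yaw moment is about 0, so both feet bear equally. One last check of the tool's tilt and the steadiness of the force before handing in.

```bash
python3 - <<'E'
from s import *
D=R.from_matrix(Rq(telemetry.current_tool_rot()).as_matrix()@Rq(q(yaw)).as_matrix().T).as_rotvec(); print("tilt about ex,ey,z",D@ex,D@ey,D[2])
for i in range(5):
    r.hold(.2); w=np.array(telemetry.current_wrist_force())-f0; print(np.round([w@ex,w@ey,w[2]],2),np.round(telemetry.current_torque(),3))
E
```

```text
tilt about ex,ey,z -0.0008348317411165874 0.01997363845180239 -0.0007436624002295389
[-12.8    2.95   3.6 ] [-0.037  2.315  0.01 ]
[-12.32   2.54   4.15] [-0.015  2.344 -0.004]
[-12.45   2.1    4.21] [-6.000e-02  2.359e+00 -2.000e-03]
[-12.62   2.1    4.84] [-0.026  2.285 -0.031]
[-12.76   1.88   4.45] [-0.064  2.307 -0.036]
```

The push pitches the tool 0.02 rad nose-down, which also explains the vertical load. I'll compensate with a small opposite tilt.

```bash
python3 - <<'E'
from s import *
def st():
    D=R.from_matrix(Rq(telemetry.current_tool_rot()).as_matrix()@Rq(q(yaw)).as_matrix().T).as_rotvec(); w=np.array(telemetry.current_wrist_force())-f0
    print("tilt",round(D@ey,4),"F",np.round([w@ex,w@ey,w[2]],2),"M",np.round(telemetry.current_torque(),2),"p",np.round(1e3*(np.array(telemetry.current_ee_pos())-T)@np.c_[ex,ey,[0,0,1]],2),telemetry.current_opening(),flush=True)
for t,z in ((.01,.0022),(.02,.002)):
    r.move_l(T+.041*ex-.0006*ey+[0,0,z],rot=q(yaw,t),vel=.01); r.hold(.4); st()
r.hold(.5); st()
print(telemetry.current_t())
E
```

```text
tilt 0.0034 F [-11.74   3.     2.2 ] M [ 0.02  2.42 -0.01] p [34.59 -0.16  0.35] 0.011702409481976822
tilt -0.0064 F [-11.85   3.22   3.23] M [0.11 2.49 0.  ] p [ 3.448e+01 -1.700e-01  3.000e-02] 0.01151308770759151
tilt -0.0063 F [-12.17   3.99   1.88] M [0.06 2.53 0.02] p [ 3.445e+01 -1.500e-01  2.000e-02] 0.011817068754608574
24.725
```

```bash
python3 -c "
from s import *
r.hold(.3); w=np.array(telemetry.current_wrist_force())-f0; print(w@ex); print(r.sign_off())"
```

```text
-11.42601797597089
the job is handed in; nothing more can be done
None
```

The 96 mm handle is seated with both spigots in the holes, and I handed the job in after about 25 s, still gripping it and pressing at about 12 N (last reading 11.4 N); the wrist camera showed only the left foot flush, and I took the right one from the insertion depth and near-zero twisting moment.

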